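# Demagnetise a watch movement at full strength

### The job

Demagnetise the watch movement that lies in its wooden holder on the coil pad: wake the demagnetiser by pressing the amber, then the blue, then the green key fully down, one at a time, and then turn the black spring-return dial clockwise past its first two detents to the third (orange dot) and hold it there with the gripper. The coil works only while the dial is held, so finish still holding it in the third detent, with all keys up. Leave the holder on its pad and do not disturb the loupe, the tin or the blower.

Things in the scene. Friction and masses are not known exactly. Their poses are not given: they have to be found in the camera images.
- demag: Bench demagnetiser, fixed. Grey deck 160 (x) by 250 (y) mm, top 50 mm above the table. Origin: under the deck's centre, at table height; at yaw 0 x points away from the robot, y left. Dial axis at (0, -60) mm; three keys at y = 70 mm, x = -47, 0 and 47 mm, colours in any order. Beyond the deck a plinth 170 mm wide, 30 mm high, reaches to x = 198 mm and carries the round coil pad at (140, 0) mm.
- dial_grip (a point): On the dial's upright axis at gripping height, 82 mm above the table. Black dial: skirt disc 60 mm across, top 58 mm above the table; on it a grip bar 48 mm long, 14 mm thick, top 92 mm above the table. Turns with the dial: x axis along the bar to its white pointer end, z up; at rest parallel to the demagnetiser's x. Dots on the deck: small white = rest, larger white = detents 1, 2; orange = 3.
- dial (a joint): Dial angle: 0 at rest, growing clockwise seen from above. Detents at 0.4, 0.8 and 1.2 rad (third, orange dot; counts beyond 1.09). Let go anywhere, it springs back to 0. Holding torque ripples between 0.05 and 0.21 N m (hardest just past each detent), 0.16 in the third, 0.22 at the hard stop at 1.3.
- holder: Wooden block 64 x 64 x 22 mm with a round watch movement (42 mm across) on top, 28 mm high in all, loose, about 90 g, resting on the coil pad. Origin: centre of its underside.
- coil_pad (a point): Centre of the top of the round coil pad (100 mm across, black with a copper ring), 33 mm above the table.
- loupe: Chrome loupe standing on the table, 36 mm across, 32 mm high, loose, 50 g. Origin: centre of its underside.
- tin: Round aluminium tin with its twist cap on, 67 mm across, 26 mm high, loose, 80 g. Origin: centre of its underside.
- blower: Red silicone blower standing upright, bulb 58 mm across, thin nozzle up, 95 mm high, loose, about 60 g. Origin: centre of its underside.
- key_amber_top (a point): Amber spring push key: round amber plastic cap 26 mm across, standing 10 mm above a black collar (40 mm across, 12 mm high) on the deck. Point at the centre of the cap's top face, 72 mm above the table when up.
- key_amber (a joint): Amber key: 0 m up, 0.006 m fully down (1.5 N to start, 5 N at the bottom); it springs up by itself when let go. It counts as pressed beyond 0.004 m.
- key_blue_top (a point): Blue spring push key: round blue plastic cap 26 mm across, standing 10 mm above a black collar (40 mm across, 12 mm high) on the deck. Point at the centre of the cap's top face, 72 mm above the table when up.
- key_blue (a joint): Blue key: 0 m up, 0.006 m fully down (1.5 N to start, 5 N at the bottom); it springs up by itself when let go. It counts as pressed beyond 0.004 m.
- key_green_top (a point): Green spring push key: round green plastic cap 26 mm across, standing 10 mm above a black collar (40 mm across, 12 mm high) on the deck. Point at the centre of the cap's top face, 72 mm above the table when up.
- key_green (a joint): Green key: 0 m up, 0.006 m fully down (1.5 N to start, 5 N at the bottom); it springs up by itself when let go. It counts as pressed beyond 0.004 m.

How it is judged:
On the way, in this order (a step that is already met when the one before it is completed fails the run):
1. the amber key is pressed, the other keys being up and the dial at rest (value of joint key_amber above 0.004 m and value of joint dial below 0.1 rad and value of joint each of key_blue, key_green below 0.0015 m), for 0.05 s.
2. the blue key is pressed, the other keys being up and the dial at rest (value of joint key_blue above 0.004 m and value of joint dial below 0.1 rad and value of joint each of key_amber, key_green below 0.0015 m), for 0.05 s.
3. the green key is pressed, the other keys being up and the dial at rest (value of joint key_green above 0.004 m and value of joint dial below 0.1 rad and value of joint each of key_amber, key_blue below 0.0015 m), for 0.05 s.
4. all keys up, the dial is held in the third detent by the fingers (value of joint dial above 1.09 rad and contact force between the fingers and dial above 1 N and value of joint each of key_amber, key_blue, key_green below 0.0015 m), for 0.5 s.
At the end, for the whole second after the job is handed in: The fingers hold the dial (contact over 1 N) in the third detent, beyond 1.09 rad; all three keys are up (within 1.5 mm); the holder lies on the coil pad within 25 mm of its centre; loupe, tin and blower are within 20 mm of where they stood (all of step 4 and horizontal distance between holder and coil_pad below 0.025 m and z of holder in the frame of coil_pad below 0.004 m and distance of each of tin, loupe, blower from where it was at the start of the episode below 0.02 m); the arm keeps its last pose, push and grip.
It fails at once if two keys are pressed at the same time (value of joint each of key_amber, key_blue above 0.003 m or value of joint each of key_blue, key_green above 0.003 m or value of joint each of key_amber, key_green above 0.003 m).
It fails at once if the holder is shifted by more than 15 mm (distance of holder from where it was at the start of the episode above 0.015 m).
It fails at once if the tin is moved by more than 20 mm (distance of tin from where it was at the start of the episode above 0.02 m).
It fails at once if the loupe is moved by more than 20 mm (distance of loupe from where it was at the start of the episode above 0.02 m).
It fails at once if the blower is moved by more than 20 mm (distance of blower from where it was at the start of the episode above 0.02 m).
It also fails if it takes over 46 s, if anything falls off the work surface, if the arm or the gripper's body presses on something with over 40 N, if the wrist force passes 120 N, or if a joint passes its speed limit or range.

### The arm

A 6-joint arm with a two-finger parallel gripper is mounted at the origin on the work surface. World frame = base frame: x ahead of the robot, y to its left, z up, the work surface at z = 0. Lengths are in m, angles in rad, forces in N, time in s.
With the tool pointing down it reaches from about 0.35 to 0.725 m from the base axis. Payload 4.3 kg.
Tool frame: the origin (TCP) lies midway between the tips of the shut fingers; the grasp point (between the pads) lies 19 mm behind it (pinch_z is the distance from the TCP to the grasp point, in m); z points along the fingers, y is the direction in which the jaws open and shut (so a half turn about z gives the same grasp; the last joint's range is limited). The gripper opens to 85 mm and grips with 20 to 120 N. Pads are 22 mm wide; open, the fingers measure 114 mm over their backs; the gripper's body (76 mm by 85 mm) begins 54 mm behind the grasp point. The pads swing forward as they close: fully open they stand 13 mm farther back than shut.
Start: joints at [1.111, 0.377, 0.081, 1.274, 0, 1.46], TCP at [0.197, 0.54, 0.231] pointing down, gripper open.
Joint ranges: [-2.72, 2.72], [-0.84, 1.66], [-1.02, 1.22], [-1.77, 2.12], [-1.37, 1.28], [-3.14, 3.14]. Speed limits (rad/s): [2.57, 2.57, 3.14, 3.14, 3.14, 3.14].

### API

Orientations are given as a unit quaternion [w, x, y, z].
In Python, from workcell import read_state, get_image, finish_job, pinch_z gives the robot as it stands.
- The arm moves only by the tool move_arm, never from a script. Its argument "steps" is one flat list of numbers, 7 for each row, row after row: the shift along the tool's x, y, z scaled (see below), then the turn, a rotation vector about the tool's x, y, z scaled (see below), then the finger opening in mm, from 0 to 85.4. In form: [tx, ty, tz, wx, wy, wz, claw, tx, ty, tz, wx, wy, wz, claw, ...]. A call has 1 to 12 rows; each row is the pose to reach, as a shift and turn from the pose measured when the call began, along the tool's axes at that moment, turning the shorter way round; what a row does not reach only later rows make up. The controller multiplies each number of a shift by 0.5 m and each number of a turn by 2 pi rad. A row lasts 1/8 s, in which the tool goes at most 62.5 mm and 10.7 degrees, less where a joint would pass 70% of its speed; a pose out of reach is approached as far as the arm can. A call with a number of a shift or a turn outside -1 to 1 is refused whole. A call with a gripper value outside its range is refused whole. The fingers move at their own pace and stop on an object; the grip force is fixed at half the most. Time passes only in rows, so rows that repeat a pose let the fingers close. It gives the time, the measured TCP pose, the force and the opening at its end, in the units of the state.
- read_state(): the state, without advancing time (a new reading comes with each control period).
- get_image(name): name is "scene" or "side" or "wrist"; returns a dict with "frame" (480x640x3 uint8, red, green, blue), "intrinsics" (3x3 intrinsics, pixels), "world_from_camera" (4x4, takes a point from camera to world coordinates); the wrist camera has in their place "T_tool_cam" (4x4, takes a point from camera to tool coordinates, whose origin is the TCP and whose axes are the flange's). Camera axes: x right, y up, looking along -z (the intrinsics and any distortion apply to the point x, -y, -z); pixel columns grow to the right and rows downward; lengths in m; the calibration is good to about 2 mm. A picture is of the moment at which its call begins: read the wrist's pose just before it. There is no depth.
- finish_job(): hands the job in, once; it reports no verdict.
The state is a dict: "time": time; "qpos": joint angles; "qd": joint speeds; "tau": joint torques, N m; "tool_pos": TCP position; "eef_rot": TCP orientation; "wrist_force": force on the tool from outside, world axes, zero at the start; "ft_torque": the same for the moment, N m; "grip_width": opening from 0.0 (shut) to 1.0 (fully open).
Only numpy, scipy, OpenCV 4.12 (cv2) and the standard library are available. Lean on these libraries where they do the work, as an engineer would, in place of code of your own. Each camera call takes 0.05 s, during which the arm holds its last target. There are 200 camera calls.

## Working session

There is one attempt and no reset: what is moved stays moved. The work goes in short steps, Python scripts to look and compute and a tool call to move; the robot and the scene stay as the last step left them, time stands still between calls to the robot, and variables do not carry over. Pictures are saved under pics/ and viewed, about 8 in all and at most 12, crops included, and the job is handed in when it is done.

Besides the shell and the picture viewer there is one more tool, called as name(argument=value, ...), one argument or row to a line, values as JSON. move_arm: Moves the arm, as the interface text tells. Shifts and turns lie within -1 to 1; 1 stands for 0.5 m of shift or 2 pi rad of turn. Its arguments: {"type":"object","properties":{"steps":{"type":"array"}},"required":["steps"]}

```bash
mkdir -p pics; ls; python3 - <<'E'
from workcell import *
import cv2,numpy as np
print(read_state(), pinch_z)
for n in("scene","side"):
    d=get_image(n); cv2.imwrite(f"pics/{n}0.png",d["frame"][:,:,::-1]); np.savez(f"{n}0.npz",K=d["intrinsics"],T=d["world_from_camera"]); print(d.keys(),d["intrinsics"],d["world_from_camera"])
E
```

```text
pics
{'time': 0.0, 'qpos': array([1.11066412e+00, 3.78057736e-01, 7.95904497e-02, 1.27440045e+00,
       2.26524180e-05, 1.46049250e+00]), 'qd': array([ 1.38314982e-04,  9.49720318e-05, -2.16659973e-03,  1.21379414e-03,
       -3.80629933e-04,  1.09546178e-03]), 'tau': array([ 1.39388335e-04, -4.63603950e+01,  2.69876933e+01,  2.08652532e-02,
       -2.12358491e-04, -1.04445979e-05]), 'tool_pos': array([0.19676247, 0.53956999, 0.2303502 ]), 'eef_rot': array([-3.02280742e-04,  1.74023553e-01,  9.84740946e-01, -9.90673497e-04]), 'wrist_force': array([ 0.04163546, -0.58759992,  0.30809454]), 'ft_torque': array([ 0.00387887,  0.02786414, -0.04014523]), 'grip_width': 0.9997744238133728} 0.0187
dict_keys(['frame', 'intrinsics', 'world_from_camera']) [[594.13241705   0.         320.3987569 ]
 [  0.         594.13241705 246.2001895 ]
 [  0.           0.           1.        ]] [[ 0.03237431 -0.54916723  0.83508518  1.42862836]
 [ 0.99934987  0.00452242 -0.03576844 -0.01475416]
 [ 0.01586624  0.83570024  0.54895661  0.61722903]
 [ 0.          0.          0.          1.        ]]
dict_keys(['frame', 'intrinsics', 'world_from_camera']) [[457.49078983   0.         324.23873756]
 [  0.         457.49078983 239.75538535]
 [  0.           0.           1.        ]] [[ 0.78113499  0.33671377 -0.52578699  0.15348596]
 [-0.62429913  0.40925082 -0.66540541 -0.52528275]
 [-0.0088724   0.84801981  0.52989025  0.51838214]
 [ 0.          0.          0.          1.        ]]
```

View pics/scene0.png

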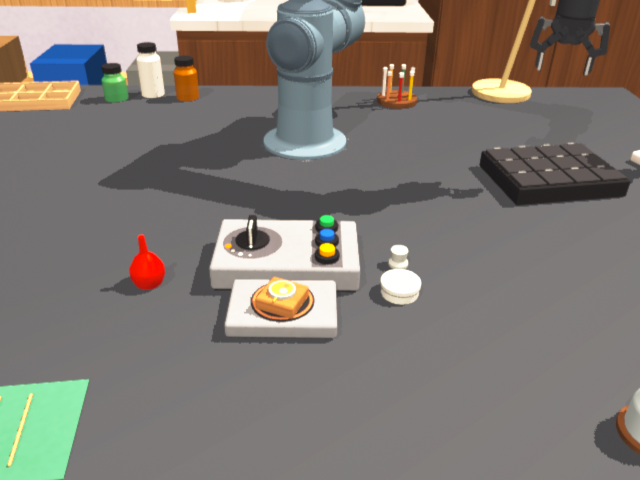

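View pics/side0.png

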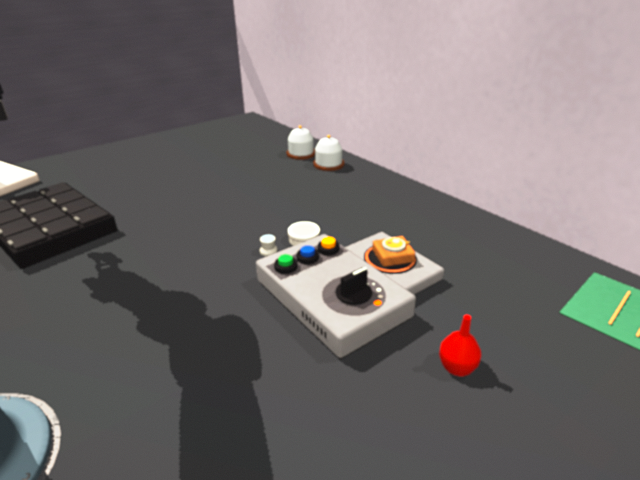

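The scene view shows the keys at green (327,221), blue (327,236) and amber (327,250), with the dial at about (252,236). The side view shows green (286,260), blue (308,253), amber (328,243) and the dial at (354,285). Green is nearest the robot, and the dial pointer faces away from it.

```bash
cat > h.py <<'E'
import numpy as np
from scipy.spatial.transform import Rotation as R
def ray(K,T,uv):
    d=T[:3,:3]@np.array([(uv[0]-K[0,2])/K[0,0],-(uv[1]-K[1,2])/K[1,1],-1]); return T[:3,3],d/np.linalg.norm(d)
def tri(rays):
    A=0;b=0
    for o,d in rays: P=np.eye(3)-np.outer(d,d);A=A+P;b=b+P@o
    p=np.linalg.solve(A,b); return p,[round(1e3*np.linalg.norm((np.eye(3)-np.outer(d,d))@(p-o)),1) for o,d in rays]
def onz(r,z): return r[0]+r[1]*(z-r[0][2])/r[1][2]
def rot(s): q=s["eef_rot"]; return R.from_quat([q[1],q[2],q[3],q[0]])
def togo(s,p,Rt):
    R0=rot(s); return (R0.inv().apply(np.array(p)-s["tool_pos"])/.5).round(4),((R0.inv()*Rt).as_rotvec()/(2*np.pi)).round(4)
def down(yaw): # tool z down, tool x at angle yaw in the world
    c,s=np.cos(yaw),np.sin(yaw); return R.from_matrix(np.array([[c,s,0],[s,-c,0],[0,0,-1]]))
E
python3 - <<'E'
from h import *
from workcell import *
a=np.load("scene0.npz");b=np.load("side0.npz")
for n,u,v in[("g",(327,221),(286,260)),("b",(327,236),(308,253)),("a",(327,250),(328,243)),("pad",(282,300),(390,260)),("blow",(142,236),(467,317)),("tin",(401,280),(304,231)),("loupe",(399,251),(268,240)),("orange",(228,246),(378,303))]:
    p,e=tri([ray(a["K"],a["T"],u),ray(b["K"],b["T"],v)]);print(n,p.round(3),e)
s=read_state();print(rot(s).as_matrix().round(3))
print(get_image("wrist")["T_tool_cam"].round(3))
E
```

```text
g [0.509 0.035 0.066] [np.float64(1.3), np.float64(1.3)]
b [0.555 0.033 0.063] [np.float64(1.7), np.float64(1.7)]
a [0.602 0.031 0.065] [np.float64(0.7), np.float64(0.7)]
pad [ 0.69  -0.044  0.029] [np.float64(1.6), np.float64(1.6)]
blow [ 0.601 -0.272  0.094] [np.float64(1.2), np.float64(1.2)]
tin [0.634 0.154 0.024] [np.float64(2.5), np.float64(2.5)]
loupe [0.551 0.163 0.029] [np.float64(1.0), np.float64(1.0)]
orange [ 0.565 -0.138  0.051] [np.float64(0.6), np.float64(0.6)]
[[-0.939  0.343 -0.001]
 [ 0.343  0.939 -0.002]
 [ 0.    -0.002 -1.   ]]
[[-0.001  0.96   0.279  0.071]
 [ 1.     0.001  0.    -0.   ]
 [ 0.     0.279 -0.96  -0.142]
 [ 0.     0.     0.     1.   ]]
```

```bash
python3 - <<'E'
from h import *
from workcell import *
print(togo(read_state(),[.53,-.035,.25],down(np.pi-.04)))
E
```

```text
(array([-1.0199, -0.8516, -0.0377]), array([-0.0002, -0.0001, -0.0493]))
```

move_arm(
  steps=[-0.5, -0.42, -0.038, 0, 0, -0.025, 0, -1, -0.85, -0.038, 0, 0, -0.049, 0, -1, -0.85, -0.038, 0, 0, -0.049, 0, -1, -0.85, -0.038, 0, 0, -0.049, 0, -1, -0.85, -0.038, 0, 0, -0.049, 0, -1, -0.85, -0.038, 0, 0, -0.049, 0, -1, -0.85, -0.038, 0, 0, -0.049, 0, -1, -0.85, -0.038, 0, 0, -0.049, 0, -1, -0.85, -0.038, 0, 0, -0.049, 0, -1, -0.85, -0.038, 0, 0, -0.049, 0, -1, -0.85, -0.038, 0, 0, -0.049, 0, -1, -0.85, -0.038, 0, 0, -0.049, 0],
)

```text
time: 1.65
tool_pos: [0.5216, -0.0329, 0.2495]
eef_rot: [-0.001, 0.023, 1.0, -0.001]
wrist_force: [-1.0, 0.6, -0.3]
grip_width: 0.0
```

```bash
cat > look.py <<'E'
import sys,cv2
from h import *
from workcell import *
n=sys.argv[1]; s=read_state(); d=get_image("wrist")
M=np.eye(4);M[:3,:3]=rot(s).as_matrix();M[:3,3]=s["tool_pos"]
np.savez(n+".npz",K=d["intrinsics"],T=M@d["T_tool_cam"])
cv2.imwrite(f"pics/{n}.png",d["frame"][:,:,::-1]);print(s["time"],s["tool_pos"],s["qpos"].round(3),{k:v for k,v in d.items() if k not in("frame","T_tool_cam")})
E
python3 look.py w1
```

```text
1.65 [ 0.52164714 -0.0328684   0.24951491] [-0.183  0.267 -0.028  1.277 -0.002 -0.138] {'intrinsics': array([[341.51846983,   0.        , 320.33341345],
       [  0.        , 341.51846983, 240.34338861],
       [  0.        ,   0.        ,   1.        ]])}
```

View pics/w1.png

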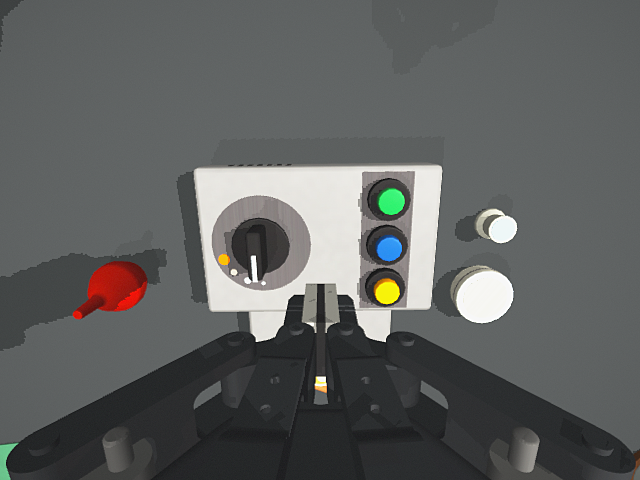

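The wrist view shows the cap tops at green (391.5,201.5), blue (389,248) and amber (387,291). The dial skirt centre is at about (260,246), the rest dot at (263,283) and the orange dot at (224,259).

```bash
python3 - <<'E'
from h import *
from workcell import *
a=np.load("scene0.npz");b=np.load("side0.npz");w=np.load("w1.npz")
for n,z,p,u,v in[("g",.072,(391.5,201.5),(327,221),(286,260)),("b",.072,(389,248),(327,236),(308,253)),("a",.072,(387,291),(327,250),(328,243)),("skirt",.058,(260,246),None,None),("rest",.05,(263,283),None,None),("orange",.05,(224,259),(228,246),(378,303)),("whitetip",.092,(253,279),None,None),("NL",.05,(197,168),None,None),("NR",.05,(440,166),None,None),("FL",.05,(211,309),None,None)]:
    r=ray(w["K"],w["T"],p);o=onz(r,z)
    print(n,o.round(4), [x if i else x.round(4) for i,x in enumerate(tri([r,ray(a["K"],a["T"],u),ray(b["K"],b["T"],v)]))] if u else "")
E
```

```text
g [0.5077 0.0346 0.072 ] [array([0.5091, 0.0352, 0.0661]), [np.float64(0.7), np.float64(1.0), np.float64(1.6)]]
b [0.5535 0.0327 0.072 ] [array([0.5559, 0.0333, 0.063 ]), [np.float64(1.1), np.float64(1.5), np.float64(2.1)]]
a [0.5993 0.031  0.072 ] [array([0.6019, 0.0317, 0.0654]), [np.float64(0.6), np.float64(0.6), np.float64(0.9)]]
skirt [ 0.5498 -0.0961  0.058 ] 
rest [ 0.594  -0.0985  0.05  ] 
orange [ 0.5648 -0.1371  0.05  ] [array([ 0.5652, -0.1378,  0.0503]), [np.float64(0.9), np.float64(0.5), np.float64(1.0)]]
whitetip [ 0.5718 -0.099   0.092 ] 
NL [ 0.4697 -0.1518  0.05  ] 
NR [0.4788 0.086  0.05  ] 
FL [ 0.6223 -0.1588  0.05  ]
```

```bash
python3 - <<'E'
from h import *
from workcell import *
s=read_state()
for z in(.095,.071,.065): print(z,togo(s,[.6005,.031,z],down(np.pi-.04)))
E
```

```text
0.095 (array([-0.1543,  0.1321,  0.3088]), array([-0.0001, -0.0003, -0.0006]))
0.071 (array([-0.1544,  0.1321,  0.3568]), array([-0.0001, -0.0003, -0.0006]))
0.065 (array([-0.1544,  0.1321,  0.3688]), array([-0.0001, -0.0003, -0.0006]))
```

move_arm(
  steps=[-0.154, 0.132, 0.15, 0, 0, -0.001, 0, -0.154, 0.132, 0.3, 0, 0, -0.001, 0, -0.154, 0.132, 0.309, 0, 0, -0.001, 0, -0.154, 0.132, 0.309, 0, 0, -0.001, 0, -0.154, 0.132, 0.309, 0, 0, -0.001, 0, -0.154, 0.132, 0.309, 0, 0, -0.001, 0],
)

```text
time: 2.45
tool_pos: [0.6017, 0.0308, 0.098]
eef_rot: [0.001, 0.019, 1.0, -0.001]
wrist_force: [-0.1, -0.0, -0.5]
grip_width: 0.001
```

```bash
python3 look.py w2; python3 - <<'E'
from h import *
from workcell import *
s=read_state(); print(s["wrist_force"])
for z in(.072,.066,.064): print(z,togo(s,[.6005,.031,z],down(np.pi-.04)))
E
```

```text
2.45 [0.60168255 0.03077968 0.09797989] [-0.054  0.498 -0.085  0.985 -0.001 -0.016] {'intrinsics': array([[341.51846983,   0.        , 320.33341345],
       [  0.        , 341.51846983, 240.34338861],
       [  0.        ,   0.        ,   1.        ]])}
[0.05882209 0.5012506  0.17334915]
0.072 (array([0.0027, 0.0007, 0.0518]), array([-0.0002,  0.0005,  0.0003]))
0.066 (array([0.0028, 0.0007, 0.0638]), array([-0.0002,  0.0005,  0.0003]))
0.064 (array([0.0028, 0.0007, 0.0678]), array([-0.0002,  0.0005,  0.0003]))
```

View pics/w2.png

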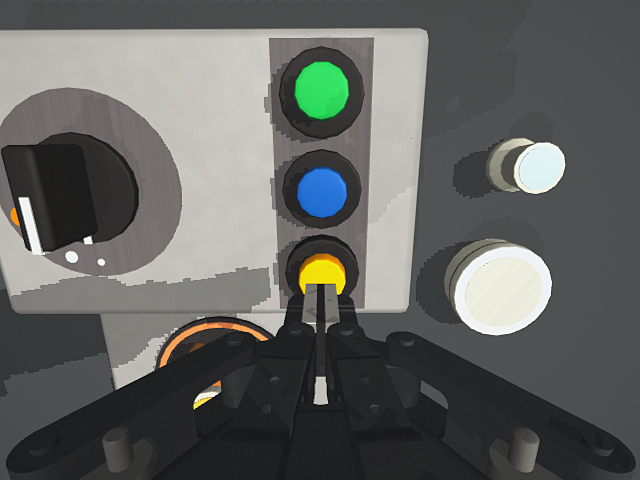

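The fingertips sit over the centre of the amber cap at (321,275), so I'll press.

move_arm(
  steps=[0.003, 0, 0.04, 0, 0, 0, 0, 0.003, 0, 0.052, 0, 0, 0, 0, 0.003, 0, 0.064, 0, 0, 0, 0, 0.003, 0, 0.064, 0, 0, 0, 0, 0.003, 0, 0.064, 0, 0, 0, 0],
)

```text
time: 3.12
tool_pos: [0.6005, 0.0303, 0.0667]
eef_rot: [0.002, 0.019, 1.0, -0.001]
wrist_force: [-2.3, -2.1, 4.4]
grip_width: 0.001
```

move_arm(
  steps=[0, 0, 0.004, 0, 0, 0, 0, 0, 0, 0.004, 0, 0, 0, 0, 0, 0, 0.004, 0, 0, 0, 0, 0, 0, -0.04, 0, 0, 0, 0, 0, 0, -0.056, 0, 0, 0, 0, 0.05, 0, -0.056, 0, 0, 0, 0, 0.093, 0, -0.056, 0, 0, 0, 0, 0.093, 0, -0.056, 0, 0, 0, 0, 0.093, 0, -0.056, 0, 0, 0, 0],
)

```text
time: 4.25
tool_pos: [0.5549, 0.0321, 0.0945]
eef_rot: [0.002, 0.019, 1.0, -0.001]
wrist_force: [-0.8, 0.7, -0.1]
grip_width: 0.003
```

```bash
python3 - <<'E'
from h import *
from workcell import *
s=read_state(); print(s["wrist_force"])
for z in(.072,.065): print(z,togo(s,[.554,.033,z],down(np.pi-.04)))
E
```

```text
[-0.76302226  0.65612151 -0.08105318]
0.072 (array([0.0021, 0.0017, 0.0449]), array([-0.0003,  0.0007,  0.0003]))
0.065 (array([0.0022, 0.0017, 0.0589]), array([-0.0003,  0.0007,  0.0003]))
```

move_arm(
  steps=[0.002, 0.002, 0.03, 0, 0, 0, 0, 0.002, 0.002, 0.045, 0, 0, 0, 0, 0.002, 0.002, 0.059, 0, 0, 0, 0, 0.002, 0.002, 0.06, 0, 0, 0, 0, 0.002, 0.002, 0.06, 0, 0, 0, 0, 0.002, 0.002, 0.06, 0, 0, 0, 0],
)

```text
time: 5.0
tool_pos: [0.5541, 0.0332, 0.0659]
eef_rot: [0.003, 0.019, 1.0, -0.001]
wrist_force: [-4.8, 1.5, 15.3]
grip_width: 0.002
```

move_arm(
  steps=[0, 0, -0.04, 0, 0, 0, 0, 0, 0, -0.056, 0, 0, 0, 0, 0.05, 0, -0.056, 0, 0, 0, 0, 0.093, 0, -0.056, 0, 0, 0, 0, 0.093, 0, -0.056, 0, 0, 0, 0, 0.093, 0, -0.056, 0, 0, 0, 0],
)

```text
time: 5.75
tool_pos: [0.5083, 0.035, 0.0936]
eef_rot: [0.003, 0.019, 1.0, -0.001]
wrist_force: [1.1, 0.7, -0.2]
grip_width: -0.005
```

```bash
python3 - <<'E'
from h import *
from workcell import *
s=read_state(); print(s["wrist_force"])
for z in(.072,.065): print(z,togo(s,[.508,.035,z],down(np.pi-.04)))
E
```

```text
[ 1.09248065  0.70980639 -0.170901  ]
0.072 (array([0.0009, 0.0001, 0.0431]), array([-0.0002,  0.0009,  0.0003]))
0.065 (array([0.001 , 0.0002, 0.0571]), array([-0.0002,  0.0009,  0.0003]))
```

move_arm(
  steps=[0.001, 0, 0.03, 0, 0, 0, 0, 0.001, 0, 0.043, 0, 0, 0, 0, 0.001, 0, 0.057, 0, 0, 0, 0, 0.001, 0, 0.058, 0, 0, 0, 0, 0.001, 0, 0.058, 0, 0, 0, 0, 0.001, 0, 0.058, 0, 0, 0, 0],
)

```text
time: 6.5
tool_pos: [0.5087, 0.0348, 0.0659]
eef_rot: [0.004, 0.019, 1.0, -0.001]
wrist_force: [-3.5, -0.2, 11.8]
grip_width: 0.001
```

```bash
python3 - <<'E'
from h import *
from workcell import *
s=read_state(); print(s["wrist_force"])
for z in(.16,.12,.063): print(z,togo(s,[.549,-.097,z],down(np.pi-.04)))
E
```

```text
[-3.53261294 -0.19515415 11.76015037]
0.16 (array([-0.092 , -0.2608, -0.187 ]), array([-0.0003,  0.0012,  0.0003]))
0.12 (array([-0.0914, -0.2606, -0.107 ]), array([-0.0003,  0.0012,  0.0003]))
0.063 (array([-0.0905, -0.2604,  0.007 ]), array([-0.0003,  0.0012,  0.0003]))
```

move_arm(
  steps=[0, 0, -0.1, 0, 0, 0, 0, 0, 0, -0.187, 0, 0, 0, 0, -0.092, -0.261, -0.187, 0, 0.001, 0, 50, -0.092, -0.261, -0.187, 0, 0.001, 0, 50, -0.092, -0.261, -0.187, 0, 0.001, 0, 50, -0.092, -0.261, -0.187, 0, 0.001, 0, 50, -0.092, -0.261, -0.187, 0, 0.001, 0, 50],
)

```text
time: 7.38
tool_pos: [0.5484, -0.0958, 0.1597]
eef_rot: [-0.0, 0.018, 1.0, -0.0]
wrist_force: [0.4, 0.6, -0.8]
grip_width: 0.586
```

```bash
python3 look.py w3; python3 - <<'E'
from h import *
from workcell import *
s=read_state(); print(s["wrist_force"])
for z in(.12,.064): print(z,togo(s,[.549,-.097,z],down(np.pi-.04)))
E
```

```text
7.375 [ 0.54840859 -0.09575163  0.15968732] [-2.860e-01  3.700e-01 -1.170e-01  1.083e+00 -1.000e-03 -2.500e-01] {'intrinsics': array([[341.51846983,   0.        , 320.33341345],
       [  0.        , 341.51846983, 240.34338861],
       [  0.        ,   0.        ,   1.        ]])}
[ 0.53869668 -0.48321382 -0.10995336]
0.12 (array([-0.0013, -0.0027,  0.0796]), array([-0.0002,  0.    ,  0.0006]))
0.064 (array([-0.0013, -0.0026,  0.1916]), array([-0.0002,  0.    ,  0.0006]))
```

View pics/w3.png

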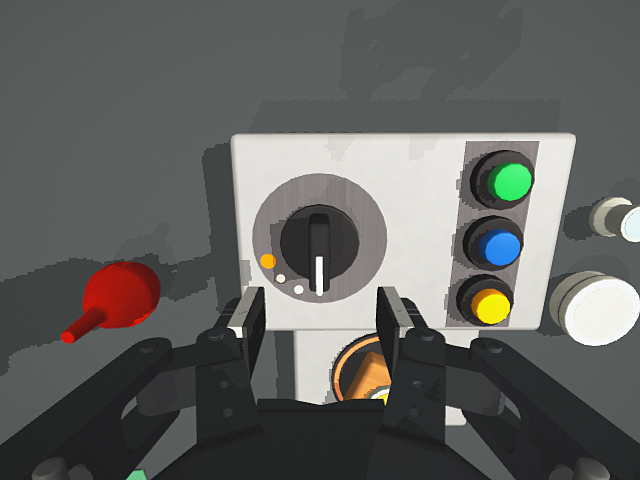

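The bar runs upright at column 319, between the pads at columns 265 and 377, with its ends at about rows 214 and 292. The skirt centre is at (319,242). I'll check the axis position.

```bash
python3 - <<'E'
from h import *
w=np.load("w3.npz")
for p,z in(((319.3,242),.058),((319.5,214),.092),((319,292),.092),((501,247),.072)): print(onz(ray(w["K"],w["T"],p),z).round(4))
E
```

```text
[ 0.5489 -0.0966  0.058 ]
[ 0.5206 -0.0953  0.092 ]
[ 0.5736 -0.0976  0.092 ]
[0.5532 0.031  0.072 ]
```

move_arm(
  steps=[-0.001, -0.002, 0.1, 0, 0, 0, 50, -0.001, -0.002, 0.15, 0, 0, 0, 50, -0.001, -0.002, 0.19, 0, 0, 0, 50, -0.001, -0.002, 0.19, 0, 0, 0, 50, -0.001, -0.002, 0.19, 0, 0, 0, 50, -0.001, -0.002, 0.19, 0, 0, 0, 20, -0.001, -0.002, 0.19, 0, 0, 0, 8, -0.001, -0.002, 0.19, 0, 0, 0, 5, -0.001, -0.002, 0.19, 0, 0, 0, 5, -0.001, -0.002, 0.19, 0, 0, 0, 5],
)

```text
time: 8.68
tool_pos: [0.5496, -0.0969, 0.0659]
eef_rot: [0.001, 0.018, 1.0, -0.001]
wrist_force: [-2.3, 1.0, 6.1]
grip_width: 0.154
```

```bash
python3 - <<'E'
from h import *
from workcell import *
s=read_state(); print(s["wrist_force"],s["ft_torque"],s["qpos"])
print(togo(s,[.5488,-.0967,s["tool_pos"][2]],down(np.pi-.04)))
E
```

```text
[-2.30953582  0.95139363  6.11718164] [0.16594301 0.18082636 0.07815495] [-2.87758595e-01  4.45985989e-01 -2.62043889e-01  8.60611230e-01
 -7.30585408e-04 -2.51630489e-01]
(array([ 0.0016,  0.0003, -0.    ]), array([-0.0002,  0.0003,  0.0006]))
```

move_arm(
  steps=[0.001, 0, -0.001, 0, 0, 0.02, 5, 0.001, 0, -0.001, 0, 0, 0.04, 5, 0.001, 0, -0.001, 0, 0, 0.06, 5, 0.001, 0, -0.001, 0, 0, 0.08, 5, 0.001, 0, -0.001, 0, 0, 0.1, 5, 0.001, 0, -0.001, 0, 0, 0.12, 5, 0.001, 0, -0.001, 0, 0, 0.14, 5, 0.001, 0, -0.001, 0, 0, 0.16, 5, 0.001, 0, -0.001, 0, 0, 0.18, 5, 0.001, 0, -0.001, 0, 0, 0.195, 5, 0.001, 0, -0.001, 0, 0, 0.195, 5, 0.001, 0, -0.001, 0, 0, 0.195, 5],
)

```text
time: 10.18
tool_pos: [0.5507, -0.0953, 0.0659]
eef_rot: [0.001, 0.589, 0.808, 0.002]
wrist_force: [5.7, 4.2, -5.0]
grip_width: 0.155
```

```bash
python3 look.py w4; python3 - <<'E'
from h import *
from workcell import *
import cv2
s=read_state(); print(s["wrist_force"],s["ft_torque"],s["qpos"].round(3)); m=rot(s).as_matrix();print("turned",np.pi-.04-np.arctan2(m[1,0],m[0,0]))
A=cv2.resize(get_image("scene")["frame"][200:350,190:390,::-1],None,fx=4,fy=4,interpolation=2)
cv2.imwrite("pics/s4.png",A)
E
```

```text
10.175 [ 0.55072053 -0.09527712  0.06591233] [-0.287  0.446 -0.262  0.859  0.004  0.973] {'intrinsics': array([[341.51846983,   0.        , 320.33341345],
       [  0.        , 341.51846983, 240.34338861],
       [  0.        ,   0.        ,   1.        ]])}
[ 4.76026367  3.92603011 -5.3790693 ] [ 0.76936435 -0.99746498  0.21095916] [-0.287  0.446 -0.262  0.859  0.004  0.973]
turned 1.21980876656829
```

View pics/w4.png

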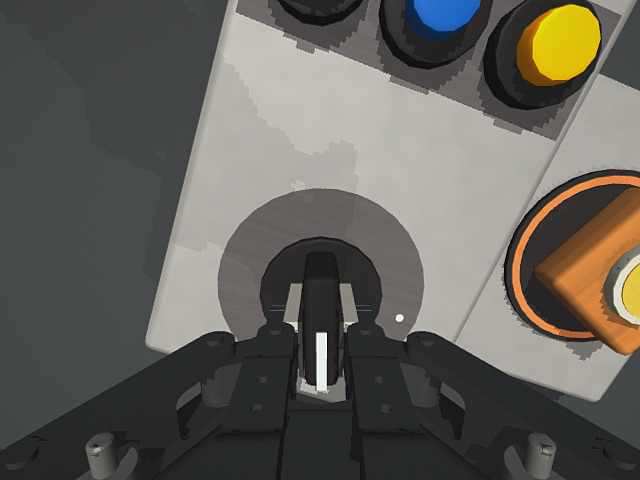

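View pics/s4.png

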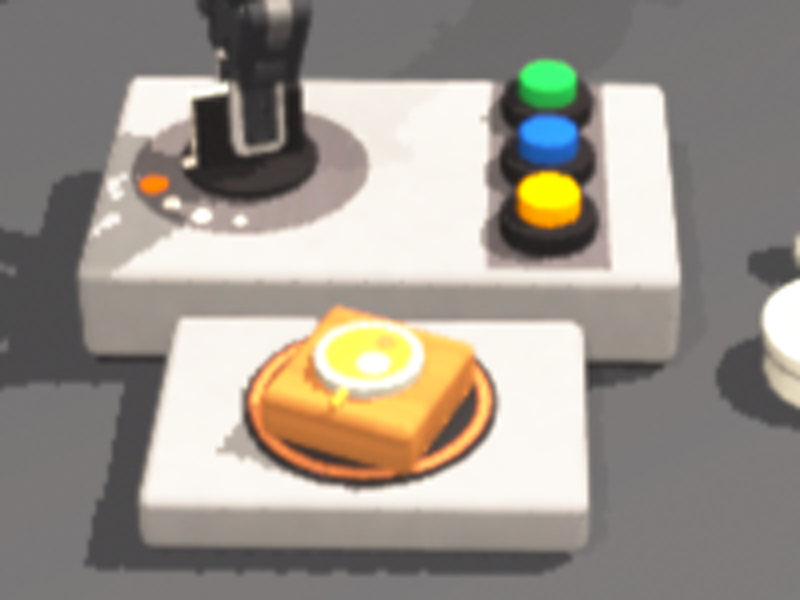

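The bar lies along the gripper at column 321, so it turned with the fingers to about 1.22 rad. The pointer is at the orange dot, the keys are up and the holder is in place. I'll hold it here with a slight lead.

move_arm(
  steps=[0, 0, 0, 0, 0, 0.001, 5, 0, 0, 0, 0, 0, 0.001, 5, 0, 0, 0, 0, 0, 0.001, 5, 0, 0, 0, 0, 0, 0.001, 5, 0, 0, 0, 0, 0, 0.001, 5, 0, 0, 0, 0, 0, 0.001, 5, 0, 0, 0, 0, 0, 0.001, 5, 0, 0, 0, 0, 0, 0.001, 5],
)

```text
time: 11.28
tool_pos: [0.5508, -0.0952, 0.0659]
eef_rot: [0.001, 0.592, 0.806, 0.002]
wrist_force: [2.3, 1.5, -1.4]
grip_width: 0.148
```

```bash
python3 - <<'E'
from h import *
from workcell import *
import cv2
s=read_state(); print(s["time"],s["wrist_force"],s["ft_torque"],s["grip_width"]); m=rot(s).as_matrix();print("turned",np.pi-.04-np.arctan2(m[1,0],m[0,0]))
b=get_image("wrist")["frame"].astype(int);a=cv2.imread("pics/w4.png")[:,:,::-1].astype(int)
print("wrist change px",(abs(a-b).max(2)>60).sum())
b=get_image("scene")["frame"].astype(int);a=cv2.imread("pics/scene0.png")[:,:,::-1].astype(int);d=abs(a-b).max(2)>60
for n,(x,y,X,Y) in dict(holder=(225,278,340,338),keys=(312,212,345,265),tinloupe=(375,240,425,305),blower=(125,230,170,295)).items(): print(n,d[y:Y,x:X].sum())
E
```

```text
11.275 [ 2.26551924  1.47415343 -1.38094398] [ 0.21588272 -0.31221319  0.19291379] 0.14771261104970518
turned 1.2259951339739785
wrist change px 3457
holder 0
keys 0
tinloupe 0
blower 199
```

The wrist and blower pixel differences need one look.

```bash
python3 - <<'E'
from workcell import *
import cv2,numpy as np
w=cv2.resize(get_image("wrist")["frame"][180:440,180:480],None,fx=1.5,fy=1.5)
b=get_image("scene")["frame"][225:300,115:180];a=cv2.imread("pics/scene0.png")[225:300,115:180,::-1]
ab=np.vstack([cv2.resize(i,(169,195)) for i in(a,b)])
cv2.imwrite("pics/c5.png",np.hstack([w,ab])[:,:,::-1])
E
```

```text
(no output)
```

View pics/c5.png

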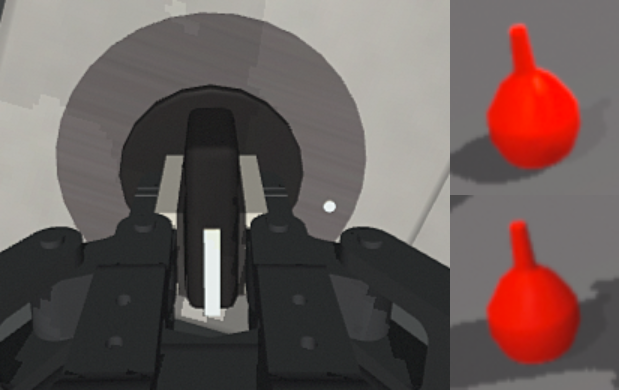

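The bar is still aligned in the grip at column 212 of the crop. The blower has not moved; only the arm's shadow on it changed. I'm handing in.

```bash
python3 -c "
from workcell import *
print(finish_job())"
```

```text
the job is handed in; nothing more can be done
None
```

I pressed the amber, blue and green keys in that order, then gripped the dial, turned it clockwise to the third detent and handed the job in with the gripper still holding it. The job was handed in at about 11.4 s; it reports no verdict.

- **Key presses:** Blue and green reached the bottom, at 15 N and 12 N. For amber I measured 4.4 N at about 5.3 mm down, then pushed a little further without reading it again. That is past the 4 mm needed.
- **Dial:** The gripper had turned about 1.226 rad, and the bar was still lined up with the pads, so the dial should be near 1.22 rad. I could not read the dial joint directly. The steady twist of about 0.19 N m on the wrist fits a dial that is being held. The opening read 0.148, about 13 mm, so the fingers were still closed on the bar.
- **Everything else:** The image regions around the keys, holder, tin and loupe showed no change from the start. The blower region did differ, but a close look showed only the arm's shadow had changed.
- **Disagreement:** The key-top heights I measured from the fixed cameras came out 6–9 mm below the stated 72 mm. I used the stated height, and the depth at which the keys bottomed (66 mm) confirmed it.

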